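Tip the extrusion offcut out of the square tube

ROBOT

A 6-joint arm with a two-finger parallel gripper is mounted at the origin on the work surface. World frame = base frame: x ahead of the robot, y to its left, z up, the work surface at z = 0. Lengths are in m, angles in rad, forces in N, time in s.
With the tool pointing down it reaches from about 0.35 to 0.875 m from the base axis. Payload 4.2 kg.
Tool frame: the origin (TCP) lies midway between the tips of the shut fingers; the grasp point (between the pads) lies 19 mm behind it; z points along the fingers, y is the line along which they close (so a half turn about z gives the same grasp; the last joint's range is limited). The gripper opens to 87 mm and grips with 3 to 60 N. Pads are 19 mm wide; open, the fingers measure 117 mm over their backs; the gripper's body (75 mm by 190 mm) begins 51 mm behind the grasp point.
Start: joints at [1.496, 0.385, 0.008, 0, -1.194, -0.259], TCP at [0.205, 0.59, 0.223] pointing down, gripper open.
Joint ranges: [-3.14, 3.14], [-1.21, 2.06], [-1.07, 1.41], [-3.16, 2.05], [-2.99, -0.16], [-3.1, 3.1]. Speed limits (rad/s): [2.79, 2.79, 3.14, 3.14, 3.14, 3.14].

INTERFACE

Orientations are given as a unit quaternion [w, x, y, z].
In Python, from plant import r gives the robot as it stands.
- The arm moves only by the shell command python3 -m creep 'ROWS' [FORCE]. ROWS is a JSON object whose one key "commands" holds one flat list of numbers, 5 for each row, row after row: the shift along the world's x, y, z in m, then the turn about the world's z in rad, then the finger opening in m, from 0 to 0.087. A call has 1 to 12 rows; each row shifts and turns the commanded pose from where the row before left it; what a row does not reach is not made up. A row lasts 1/10 s, in which the tool goes at most 50 mm and 8.59 degrees, less where a joint would pass 70% of its speed; a pose out of reach is approached as far as the arm can. A call with a gripper value outside its range is refused whole. The fingers move at their own pace and stop on an object; FORCE is the grip in N (left out, the last holds). Time passes only in rows, so rows that do not move let the fingers close. It gives the time, the measured TCP pose, the force, the opening and the grip force at its end, in the units of the state.
- r.get_obs(): the state, without advancing time (a new reading comes with each control period).
- r.grab_frame(name): name is "scene" or "top" or "wrist"; returns a dict with "color" (480x640x3 uint8, red, green, blue), "K" (3x3 intrinsics, pixels), "extrinsics" (4x4, takes a point from camera to world coordinates); the wrist camera has in their place "T_tool_cam" (4x4, takes a point from camera to tool coordinates, whose origin is the TCP and whose axes are the flange's). Camera axes: x right, y down, z forward; pixel columns grow to the right and rows downward; lengths in m; the calibration is good to about 2 mm. A picture is of the moment at which its call begins: read the wrist's pose just before it. There is no depth.
- r.finish_job(): hands the job in; it is judged then, once.
Trained networks look in a picture, given as the dict that the camera call returned (one of the last four; its "shot" number tells which), for a name from the list of things; names that differ only in an ending like _2 or _b are one class to them, and where a whole thing is asked for, a point or a joint stands for the part that bears it (a point fixed in the world has none). Each returns a list of dicts, best first, with "score" (0 to 1); they miss things now and then, are a little off and sometimes report something else, mostly with a low value. They report only what shows in the picture. A call takes as long as a camera call.
- r.masks_of(name, picture): "pixels" (480x640 bool, what is visible of it) and "extent" ([left, top, width, height] in pixels, round what is visible of it).
- r.spot_point(name, picture): "centre" ([column, row] in pixels: a listed point, or the origin of a listed thing).
The state is a dict: "time_s": time; "joint_positions": joint angles; "qd": joint speeds; "tau": joint torques, N m; "tool_pos": TCP position; "ee_rot": TCP orientation; "wrist_force": force on the tool from outside, world axes, zero at the start; "ft_torque": the same for the moment, N m; "gripper_width": finger opening in m; "grasp_force": force on a finger pad.
Only numpy, scipy, OpenCV 4.12 (cv2) and the standard library are available. Lean on these libraries where they do the work, as an engineer would, in place of code of your own. Each camera call takes 0.05 s, during which the arm holds its last target. There are 200 camera calls.

TASK

On this 3D-printing table two tip-out tube holders stand side by side, each with its own catch tray. Tip the square tube over towards its tray until the piece of aluminium extrusion deep inside it slides out into the tray, then let the tube swing back upright. Leave the round holder alone.

Things in the scene. Friction and masses are not known exactly. Their poses are not given: they have to be found in the camera images.
- stand: Fixed stand of the SQUARE tube. Origin on the table under the tube's pivot; z up, +x from tube to black catch tray (mm): base x -40..210, y +-48. Two posts at |x|<15, |y| 26..48, up to z 159. Tray inside x 44..206, y +-44, floor z 6, walls to z 41 (far 61, near 26). Pivot: level axis along y at z 145. Tube 42 x 42 outside, 34 x 34 inside, open top; upright it spans z 70 to 235, bottom 6 thick.
- tube (a joint): Tilt of the square red tube (rad): 0 upright, + as its mouth swings to the tray (stand +x), stop 2.6. Push its back (-x) side near the rim with closed fingertips, in an arc round the pivot. A weak damped spring resists (0.5 N at the rim to start, 3 N tipped far) and brings it upright in about 1 s when let go. The offcut slides out within 1 s at 2.2 to 2.4 (mouth steeply down, clear of the tray).
- offcut: Offcut of aluminium extrusion, 20 x 20 x 60 mm, about 50 g, loose, standing on the bottom of the square tube at the start, its top about 100 mm below the rim. Origin at its centre, z along its length.
- round_stand: Fixed stand of the ROUND tube (42 mm diameter, three steel rods sticking out of its top, the tallest to 256 mm above the table), to be left alone. Same stand, tray and pivot as the other; origin on the table under its pivot, +x towards its tray.

How it is judged:
By the outcome, as a careful person would: the job done as asked, in the order asked, and still so for the second after the job is handed in, with the robot touching nothing.
It also fails if it takes over 40 s, if anything falls off the work surface, if the arm or the gripper's body presses on something with over 40 N, if the wrist force passes 120 N, or if a joint passes its speed limit or range.

## Working session

There is one attempt and no reset: what is moved stays moved. The work goes in short steps, Python scripts to look and compute and a shell command to move; the robot and the scene stay as the last step left them, time stands still between calls to the robot, and variables do not carry over. Pictures are saved under pics/ and viewed, at most 10 in all, crops included, and the job is handed in when it is done.

```bash
mkdir -p pics; ls; python3 - <<'E'
from plant import r
import cv2,numpy as np
ims=[]
for n in ("scene","top"):
    f=r.grab_frame(n); cv2.imwrite(f"pics/{n}0.png",f["color"][:,:,::-1])
    np.savez(f"{n}.npz",K=f["K"],E=f["extrinsics"])
    print(n,f["K"].tolist(),np.round(f["extrinsics"],4).tolist())
    for k in("stand","tube","round_stand","offcut"):
        print(k,[(np.round(d["centre"],1).tolist(),round(d["score"],2)) for d in r.spot_point(k,f)][:3],[(d["extent"],round(d["score"],2)) for d in r.masks_of(k,f)][:3])
print(r.get_obs())
E
```

```text
pics
scene [[572.0158737607325, 0.0, 322.97148777126426], [0.0, 572.0158737607325, 228.08964163273296], [0.0, 0.0, 1.0]] [[0.7799, 0.363, -0.5099, 0.8551], [0.6258, -0.4402, 0.6439, -0.4538], [0.0093, -0.8212, -0.5705, 0.5002], [0.0, 0.0, 0.0, 1.0]]
stand [([417.9, 245.9], 0.65)] [([376.6, 87.0, 207.2, 248.4], 0.72)]Traceback (most recent call last):
  File "<stdin>", line 9, in <module>
ValueError: it knows: offcut, round_stand, stand
```

View pics/scene0.png

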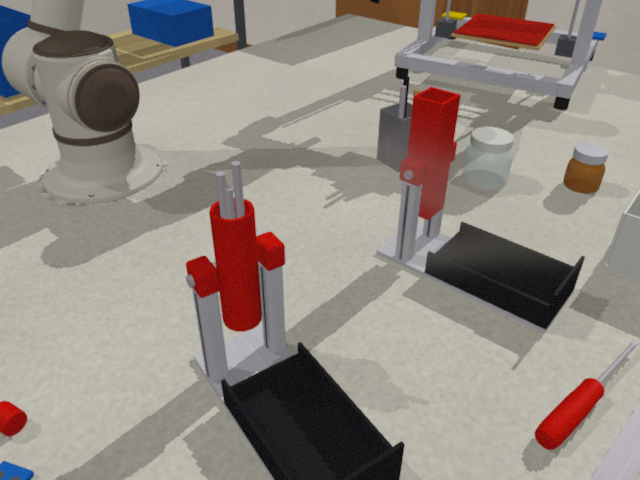

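The scene view shows the square tube with its rim at about (435,97) and its tray to the lower right. The round tube is at (235,210). A grey holder is close behind the square tube at (395,135), with jars at (490,160).

```bash
python3 - <<'E'
from plant import r
import cv2,numpy as np
for n in ("scene","top"):
    f=r.grab_frame(n); cv2.imwrite(f"pics/{n}1.png",f["color"][:,:,::-1])
    np.savez(f"{n}.npz",K=f["K"],E=f["extrinsics"])
    print(n,f["K"].tolist(),np.round(f["extrinsics"],4).tolist())
    for k in("stand","round_stand","offcut"):
        print(k,[(np.round(d["centre"],1).tolist(),round(d["score"],2)) for d in r.spot_point(k,f)][:3],[(d["extent"],round(d["score"],2)) for d in r.masks_of(k,f)][:3])
print(r.get_obs())
E
```

```text
scene [[572.0158737607325, 0.0, 322.97148777126426], [0.0, 572.0158737607325, 228.08964163273296], [0.0, 0.0, 1.0]] [[0.7799, 0.363, -0.5099, 0.8551], [0.6258, -0.4402, 0.6439, -0.4538], [0.0093, -0.8212, -0.5705, 0.5002], [0.0, 0.0, 0.0, 1.0]]
stand [([418.2, 247.2], 0.92)] [([376.5, 88.4, 206.7, 245.6], 0.59)]
round_stand [([244.4, 362.6], 0.66)] [([185.0, 164.8, 219.1, 315.2], 0.57)]
offcut [] []
top [[508.7071690957735, 0.0, 319.8485651730965], [0.0, 508.7071690957735, 242.15937203952834], [0.0, 0.0, 1.0]] [[0.0238, -0.9964, 0.0818, 0.4431], [-0.9992, -0.0262, -0.0287, 0.0144], [0.0307, -0.081, -0.9962, 0.8633], [0.0, 0.0, 0.0, 1.0]]
stand [([221.0, 221.3], 0.66)] [([167.8, 86.2, 84.2, 161.3], 0.71)]
round_stand [([401.9, 245.9], 0.84)] [([369.4, 112.1, 105.0, 167.4], 0.86)]
offcut [([210.7, 213.6], 0.54)] []
{'time_s': 0.85, 'joint_positions': array([ 1.49558894e+00,  3.84638887e-01,  7.86946522e-03, -3.27835933e-06,
       -1.19399205e+00, -2.58603514e-01]), 'qd': array([-0.00010327,  0.00043708,  0.00073879, -0.00063393,  0.0003537 ,
       -0.00111149]), 'tau': array([-4.29525539e-05, -3.90438688e+01,  1.87616676e+01,  4.22421053e+00,
        1.54870347e-02, -2.26930138e-05]), 'tool_pos': array([0.204744  , 0.59047428, 0.22257454]), 'ee_rot': array([-1.72167201e-05,  9.86103490e-01, -1.66132199e-01, -3.11380436e-06]), 'wrist_force': array([-0.7011138 ,  0.55330665,  0.917529  ]), 'ft_torque': array([ 0.02253622, -0.00754184,  0.02224636]), 'grasp_force': 0.0, 'gripper_width': 0.08671843118098024}
```

View pics/top1.png

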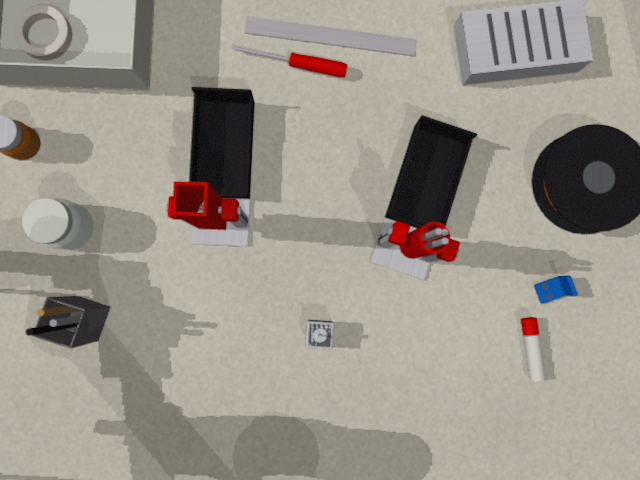

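The top view has image up = +x and left = +y. The square tube's rim is at about (190,190), its base edge runs (192,243)–(249,245), and the far tray wall runs (192,88)–(252,90). The stand's yaw is close to 0. I'll fit the pose from corners in both views and overlay the result.

```bash
cat > fit.py <<'E'
import cv2,numpy as np
from scipy.optimize import least_squares
C={n:np.load(n+".npz") for n in("scene","top")}
def proj(n,P):
    K,E=C[n]["K"],C[n]["E"]; c=(np.atleast_2d(P)-E[:3,3])@E[:3,:3]; u=c@K.T; return u[:,:2]/u[:,2:]
def world(p,L):
    x,y,t=p; c,s=np.cos(t),np.sin(t); L=np.atleast_2d(L)/1000.
    return np.c_[x+c*L[:,0]-s*L[:,1],y+s*L[:,0]+c*L[:,1],L[:,2]]
E
python3 - <<'E'
from fit import *
obs=[("top",(210,48,61),(192,88)),("top",(210,-48,61),(252,90)),("top",(-40,48,0),(192,243)),("top",(-40,-48,0),(249,245)),
("scene",(-40,-48,0),(377,252)),("scene",(210,-48,0),(547,327)),("scene",(210,48,61),(581,259)),("scene",(0,0,235),(435,98)),("top",(0,0,235),(191,201))]
f=lambda p:np.concatenate([proj(n,world(p,l))[0]-np.array(q) for n,l,q in obs])
s=least_squares(f,[.45,.2,0],loss="soft_l1"); print(s.x); print(f(s.x).reshape(-1,2).round(1).tolist())
p=s.x; np.save("pose.npy",p)
sq=lambda x0,x1,y0,y1,z:[(x0,y0,z),(x1,y0,z),(x1,y1,z),(x0,y1,z)]
out=[]
for n,(a,b,w,h) in(("scene",(360,70,240,270)),("top",(150,70,130,195))):
    im=cv2.imread(f"pics/{n}1.png"); k=500//h if n=="top" else 2
    big=cv2.resize(im[b:b+h,a:a+w],None,fx=k,fy=k,interpolation=cv2.INTER_CUBIC)
    for L in(sq(-40,210,-48,48,0),sq(-21,21,-21,21,235),sq(-15,15,-48,-26,159),sq(-15,15,26,48,159)):
        q=((proj(n,world(p,L))-[a,b]+.5)*k).astype(np.int32); cv2.polylines(big,[q],True,(0,255,0),1)
    out.append(cv2.resize(big,(int(big.shape[1]*540/big.shape[0])*1,540)))
o=np.hstack(out); print(o.shape); cv2.imwrite("pics/ov.png",o)
E
```

```text
[ 0.54438788  0.15728724 -0.00833633]
[[-0.2, -1.4], [-0.4, -0.8], [-0.0, 1.2], [-0.1, 1.2], [-2.7, 0.5], [-4.7, 5.1], [1.6, -3.4], [-0.0, -3.4], [-0.0, -2.2]]
(540, 840, 3)
```

View pics/ov.png

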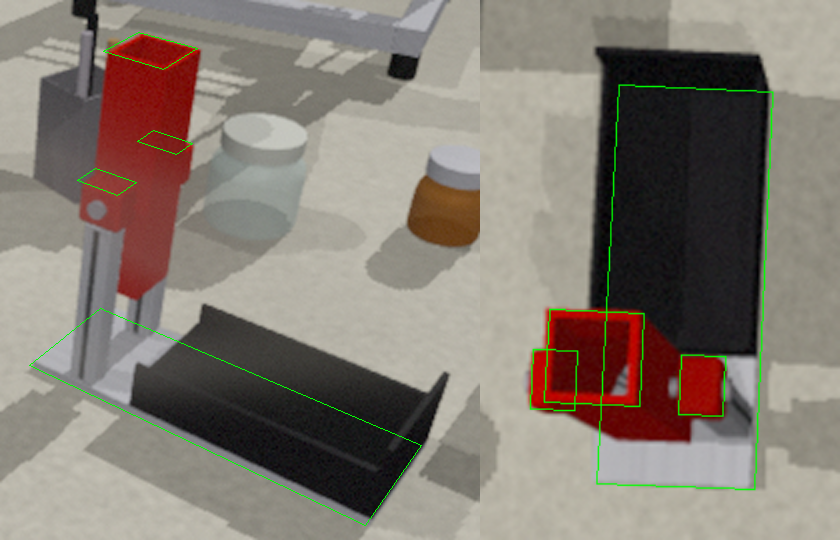

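The overlay matches the base, rim and posts to within a few mm: stand at (0.544, 0.157), yaw about 0. Next I lift, close the fingers, turn the tool so y lies along world y, and travel above everything to behind the tube.

```bash
python3 -m creep '{"commands":[0,0,0.04,0.11,0, 0,0,0.04,0.11,0, 0,0,0.04,0.114,0, 0.02,-0.034,0,0,0, 0.02,-0.034,0,0,0, 0.02,-0.034,0,0,0, 0.02,-0.034,0,0,0, 0.02,-0.034,0,0,0, 0.02,-0.034,0,0,0, 0.02,-0.034,0,0,0, 0.02,-0.034,0,0,0, 0.02,-0.034,0,0,0]}' && python3 -m creep '{"commands":[0.02,-0.034,0,0,0, 0.02,-0.034,0,0,0, 0.02,-0.034,0,0,0, 0.018,-0.025,0,0,0, 0,0,0,0,0]}'
python3 - <<'E'
from fit import *
p=np.load("pose.npy"); w=9.5; h=72
P=[]
for t in np.r_[0:2.35:.1,2.32]:
    d=21+w*abs(np.cos(t)); x=h*np.sin(t)-d*np.cos(t); z=h*np.cos(t)+d*np.sin(t); P.append([p[0]*1000+x,145+z])
P=np.array(P); print(P.round(0).tolist()); print(np.diff(P,axis=0).round(0).tolist())
from plant import r; o=r.get_obs(); print(o["tool_pos"],o["ee_rot"],o["joint_positions"].round(2),o["wrist_force"],o["gripper_width"])
E
```

```text
time_s: 2.05
tool_pos: [0.3852, 0.283, 0.3429]
ee_rot: [-0.0, 1.0, 0.0, 0.0]
wrist_force: [-0.5, -0.6, 0.5]
gripper_width: 0.0028
grasp_force: 0.0
time_s: 2.55
tool_pos: [0.4639, 0.155, 0.3425]
ee_rot: [0.0, 1.0, -0.002, 0.0]
wrist_force: [0.3, 0.5, -1.3]
gripper_width: 0.0003
grasp_force: 0.0
[[514.0, 217.0], [521.0, 220.0], [529.0, 222.0], [537.0, 223.0], [545.0, 223.0], [553.0, 222.0], [561.0, 221.0], [569.0, 218.0], [577.0, 215.0], [584.0, 211.0], [591.0, 206.0], [597.0, 200.0], [603.0, 194.0], [607.0, 187.0], [611.0, 180.0], [615.0, 172.0], [617.0, 164.0], [619.0, 158.0], [620.0, 151.0], [620.0, 145.0], [620.0, 138.0], [620.0, 131.0], [618.0, 124.0], [616.0, 117.0], [616.0, 116.0]]
[[7.0, 3.0], [8.0, 2.0], [8.0, 1.0], [8.0, 0.0], [8.0, -1.0], [8.0, -2.0], [8.0, -2.0], [8.0, -3.0], [7.0, -4.0], [7.0, -5.0], [6.0, -6.0], [6.0, -6.0], [5.0, -7.0], [4.0, -7.0], [3.0, -8.0], [2.0, -8.0], [2.0, -6.0], [1.0, -7.0], [1.0, -7.0], [-0.0, -7.0], [-1.0, -7.0], [-1.0, -7.0], [-2.0, -7.0], [-0.0, -1.0]]
[0.46394117 0.15499074 0.34252941] [ 2.66171611e-04  9.99997593e-01 -2.17680301e-03  6.63537277e-05] [ 0.66  0.08 -0.09  0.   -1.39  0.91] [ 0.27640603  0.53452433 -1.25904484] 0.0002532285387920639
```

Now I descend behind the tube, approach its back face and start the arc, stopping at about 0.7 rad.

```bash
python3 -m creep '{"commands":[0,0.002,-0.032,0,0, 0,0,-0.032,0,0, 0,0,-0.032,0,0, 0,0,-0.0295,0,0, 0.015,0,0,0,0, 0.015,0,0,0,0, 0.012,0,0,0,0, 0,0,0,0,0]}' && python3 -m creep '{"commands":[0.008,0,0,0,0, 0.007,0,0.003,0,0, 0.008,0,0.002,0,0, 0.008,0,0.001,0,0, 0.008,0,0,0,0, 0.008,0,-0.001,0,0, 0.008,0,-0.001,0,0, 0.008,0,-0.003,0,0, 0,0,0,0,0]}'
cat > look.py <<'E'
import sys; from fit import *; from plant import r
o=r.get_obs(); print(o["time_s"],o["tool_pos"].round(4),o["wrist_force"].round(1))
p=np.load("pose.npy"); f=r.grab_frame("scene"); im=np.ascontiguousarray(f["color"][:,:,::-1])
def tube(th):
    L=[]
    for a,h in((-21,90),(21,90),(21,-75),(-21,-75)):
        for y in(-21,21): L.append((a*np.cos(th)+h*np.sin(th),y,145-a*np.sin(th)+h*np.cos(th)))
    return proj("scene",world(p,L))
if len(sys.argv)>2:
    for th,c in zip(map(float,sys.argv[2:]),((0,255,0),(255,255,0))):
        q=tube(th).astype(np.int32)
        cv2.polylines(im,[q[0::2]],True,c,1); cv2.polylines(im,[q[1::2]],True,c,1)
a=im[60:350,340:610]; cv2.imwrite(f"pics/{sys.argv[1]}.png",cv2.resize(a,None,fx=2,fy=2))
E
python3 look.py a1 0.7
```

```text
time_s: 3.35
tool_pos: [0.5057, 0.16, 0.2169]
ee_rot: [-0.0, 1.0, -0.0, 0.0]
wrist_force: [-0.0, -1.0, -0.4]
gripper_width: 0.0005
grasp_force: 0.0
time_s: 4.25
tool_pos: [0.5689, 0.1594, 0.2175]
ee_rot: [0.0, 1.0, -0.0, 0.0]
wrist_force: [-1.9, -0.1, 1.6]
gripper_width: 0.0003
grasp_force: 0.7
4.25 [0.5689 0.1594 0.2175] [-1.9 -0.1  1.6]Traceback (most recent call last):
  File "look.py", line 12, in <module>
    cv2.polylines(im,[q[0::2]],True,c,1); cv2.polylines(im,[q[1::2]],True,c,1)
    ~~~~~~~~~~~~~^^^^^^^^^^^^^^^^^^^^^^^
cv2.error: OpenCV(4.12.0) /io/opencv/modules/imgproc/src/drawing.cpp:2458: error: (-215:Assertion failed) p.checkVector(2, CV_32S) >= 0 in function 'polylines'
```

```bash
sed -i 's/\[q\[0::2\]\]/[np.ascontiguousarray(q[0::2])]/;s/\[q\[1::2\]\]/[np.ascontiguousarray(q[1::2])]/' look.py; python3 look.py a1 0.7
```

```text
4.3 [0.5684 0.1594 0.2178] [-1.  -0.9  0.3]
```

View pics/a1.png

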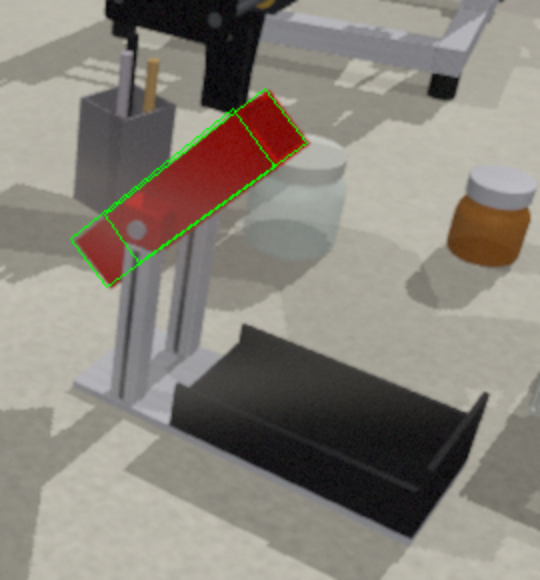

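The tube's outline matches the 0.7 rad model, with the rim at crop position (285,120), and contact is light. Continuing the arc to 2.3 rad and holding there for the slide.

```bash
python3 -m creep '{"commands":[0.008,0,-0.003,0,0, 0.007,0,-0.004,0,0, 0.007,0,-0.005,0,0, 0.006,0,-0.006,0,0, 0.006,0,-0.006,0,0, 0.005,0,-0.007,0,0, 0.004,0,-0.007,0,0, 0.003,0,-0.008,0,0, 0.002,0,-0.008,0,0, 0.002,0,-0.006,0,0, 0.001,0,-0.007,0,0, 0.001,0,-0.007,0,0]}' && python3 -m creep '{"commands":[0,0,-0.007,0,0, -0.001,0,-0.007,0,0, -0.001,0,-0.007,0,0, -0.002,0,-0.007,0,0, 0,0,-0.001,0,0, 0,0,0,0,0, 0,0,0,0,0, 0,0,0,0,0, 0,0,0,0,0, 0,0,0,0,0, 0,0,0,0,0, 0,0,0,0,0]}' && python3 look.py a2 2.3
```

```text
time_s: 5.55
tool_pos: [0.62, 0.1595, 0.1439]
ee_rot: [-0.0, 1.0, 0.0, 0.0]
wrist_force: [-0.2, -0.4, 4.4]
gripper_width: 0.0004
grasp_force: 1.9
time_s: 6.75
tool_pos: [0.6161, 0.1596, 0.1152]
ee_rot: [-0.0, 1.0, 0.0, 0.0]
wrist_force: [3.1, 0.5, 3.0]
gripper_width: 0.0002
grasp_force: 1.9
6.75 [0.6161 0.1596 0.1152] [3.1 0.5 3. ]
```

View pics/a2.png

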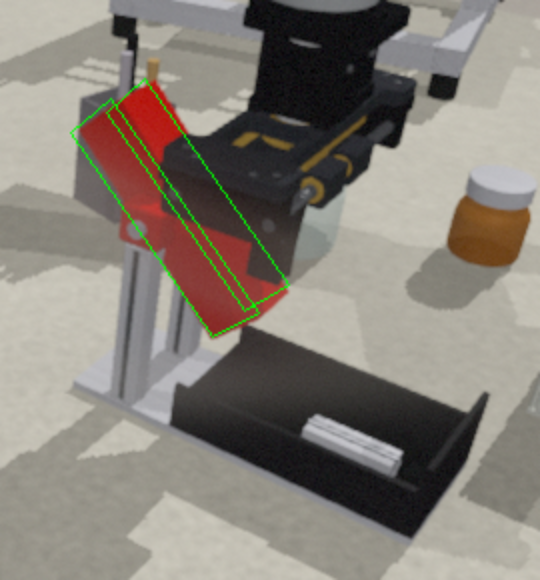

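The offcut lies in the tray at crop position (350,445), and the tube is at about 2.3 rad. Now I reverse the arc so the tube swings back gently, then withdraw.

```bash
python3 -m creep '{"commands":[0,0,0.001,0,0, 0.002,0,0.007,0,0, 0.001,0,0.007,0,0, 0.001,0,0.007,0,0, 0,0,0.007,0,0, -0.001,0,0.007,0,0, -0.001,0,0.007,0,0, -0.002,0,0.006,0,0, -0.002,0,0.008,0,0, -0.003,0,0.008,0,0, -0.004,0,0.007,0,0, -0.005,0,0.007,0,0]}' && python3 -m creep '{"commands":[-0.006,0,0.006,0,0, -0.006,0,0.006,0,0, -0.007,0,0.005,0,0, -0.007,0,0.004,0,0, -0.008,0,0.003,0,0, -0.008,0,0.003,0,0, -0.008,0,0.001,0,0, -0.008,0,0.001,0,0, -0.008,0,0,0,0, -0.008,0,-0.001,0,0, -0.008,0,-0.002,0,0, -0.007,0,-0.003,0,0]}' && python3 -m creep '{"commands":[-0.012,0,0,0,0, -0.02,0,0,0,0, -0.02,0,0.01,0,0, -0.02,0,0.03,0,0, 0,0,0.03,0,0, 0,0,0.03,0,0, 0,0,0,0,0, 0,0,0,0,0, 0,0,0,0,0, 0,0,0,0,0, 0,0,0,0,0, 0,0,0,0,0]}' && python3 look.py a3 0 && cp pics/a3.png pics/a4.png
```

```text
time_s: 8.0
tool_pos: [0.6007, 0.1594, 0.1941]
ee_rot: [0.0, 1.0, 0.0, -0.001]
wrist_force: [0.2, 1.1, 1.8]
gripper_width: 0.0008
grasp_force: 0.8
time_s: 9.2
tool_pos: [0.512, 0.1594, 0.2168]
ee_rot: [-0.0, 1.0, 0.0, -0.0]
wrist_force: [0.1, 0.0, 0.1]
gripper_width: 0.0005
grasp_force: 0.0
time_s: 10.4
tool_pos: [0.4407, 0.1594, 0.3165]
ee_rot: [0.0, 1.0, 0.0, -0.0]
wrist_force: [-0.3, 0.3, 0.1]
gripper_width: 0.0003
grasp_force: 0.0
10.4 [0.4407 0.1594 0.3165] [-0.3  0.3  0.1]
```

View pics/a3.png

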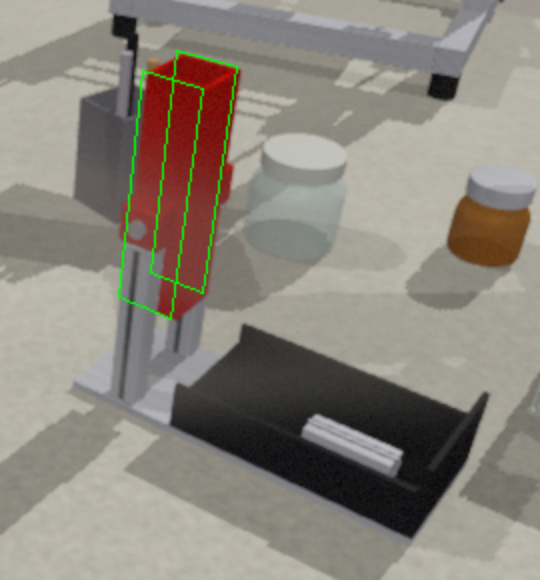

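The tube is upright and matches the 0 rad model, the offcut is in the tray at (350,445), and the arm is clear.

```bash
python3 -c "from plant import r; print(r.finish_job())"
```

```text
the job is handed in; nothing more can be done
None
```

The offcut slid out into the square tube's tray, the tube is back upright, the round holder was left alone, and I handed the job in at about 10.4 s with the arm clear.

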